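# Seat the reference plug in the dry-block heater

### The job

Take the steel reference plug out of its blue stand by its black square grip and fit it into the round bore of the silver block in the white dry-block heater. It is a tight fit and the bore lies some way off the block's centre, so start it edge-first: lean the plug clearly (about 15 degrees), catch its low edge in the mouth of the bore, then feel your way as you straighten it and slide it fully home until its flange sits flush on the block, and let go. Never press or lever hard (keep the plug's contact with the heater under 25 N) and leave the other things on the bench undisturbed.

Things in the scene. Friction and masses are not known exactly. Their poses are not given: they have to be found in the camera images.
- plug_grip (a point): Centre of the black square grip (20 x 20 mm, 40 mm tall) of the loose steel reference plug, about 0.2 kg, which stands upright in its stand. z is the plug's axis, up; the grip's flat sides face along x and y. The plug's lower face is 64 mm below this point; a brass gland 6 mm tall tops the grip.
- plug_tip (a point): Centre of the plug's lower face (axes as plug_grip). The plug from here up: plain steel cylinder 30 mm in diameter, 40 mm long, with a nearly sharp lower edge; round flange 42 mm in diameter, 4 mm thick; square grip from 44 to 84 mm.
- stand: Fixed blue stand of the plug, 64 x 64 mm and 18 mm high, with a round recess 34 mm in diameter and 12 mm deep in which the plug stands loosely. Origin at the centre of its underside, z up.
- heater: Fixed white dry-block heater, housing 190 mm (its x) by 170 mm (its y), 56 mm high, display and buttons along its front (-x) edge. A round silver block, 80 mm in diameter, is clamped in its recess, 6 mm proud of the housing, and does not give. Origin at the centre of its underside, z up.
- recess_centre (a point): Centre of the round block's top face (62 mm above the bench, 30 mm behind the housing's centre); axes as heater. The block's square-edged vertical bore, 31 mm in diameter and 46 mm deep, lies 10 mm off this point, in a direction that differs each time and is not measured. With the plug home, flange on the block, plug_tip is 40 mm below this height.
- timer: White kitchen timer, 66 x 66 x 20 mm, loose bystander; origin at its underside.
- vial: Glass vial, 23 mm in diameter, 62 mm tall, loose bystander; origin at its underside.
- petri: Petri dish, 61 mm in diameter, 15 mm high, loose bystander; origin at its underside.
- stopper: Black rubber stopper, 27 mm in diameter, 24 mm high, loose bystander; origin at its underside.
Mind the look-alikes: they are no part of the job. Leave any pink look-alike of the part that bears plug_grip alone. Several things have the shape of the stand; the one meant has the colours described above.

How it is judged:
On the way, in this order (a step that is already met when the one before it is completed fails the run):
1. the plug is lifted clear of its stand (z of plug_tip in the frame of stand above 0.03 m), for 0.1 s.
2. leaning by more than 0.14 rad, the plug has its low edge in the mouth of the bore (centre of its lower face at least 1.5 mm below the block's top) (angle between plug_tip's own z axis and vertical above 0.14 rad and horizontal distance between plug_tip and recess_centre below 0.017 m and z of plug_tip in the frame of recess_centre below -0.0015 m), for 0.1 s.
3. the plug is upright and home, its flange on the block (angle between plug_tip's own z axis and vertical below 0.04 rad and z of plug_tip in the frame of recess_centre below -0.038 m), for 0.1 s.
At the end, for the whole second after the job is handed in: The plug stands in the bore, upright within 0.04 rad, its lower face at least 38 mm below the block's top (home is 40 mm) and within 13 mm of the centre of the block's top, at rest and released (all of step 3 and horizontal distance between plug_tip and recess_centre below 0.013 m and linear speed of plug below 0.02 m/s); the robot touches nothing.
It fails at once if the plug is pressed or levered against the heater or its block with more than 25 N (contact force between plug and heater above 25 N).
It fails at once if a bystander (timer, vial, petri dish, stopper) is moved by more than 20 mm (distance of any of timer, vial, petri, stopper from where it was at the start of the episode above 0.02 m).
It also fails if it takes over 67 s, if anything falls off the work surface, if the arm or the gripper's body presses on something with over 40 N, if the wrist force passes 120 N, or if a joint passes its speed limit or range.

### The arm

A 6-joint arm with a two-finger parallel gripper is mounted at the origin on a cart in front of the work surface, level with it; the furniture and walls round the work are solid. World frame = base frame: x ahead of the robot, y to its left, z up, the work surface at z = 0. Lengths are in m, angles in rad, forces in N, time in s.
With the tool pointing down it reaches from about 0.375 to 0.975 m from the base axis. Payload 3.8 kg.
Tool frame: the origin (TCP) lies on the mounting face of the last link; the fingertips stand 173 mm ahead of it and the grasp point (between the pads) lies 155 mm ahead of it; z points along the fingers, y is the line along which they close (so a half turn about z gives the same grasp; the last joint's range is limited). The gripper opens to 85 mm and grips with 20 to 120 N. Pads are 22 mm wide; open, the fingers measure 114 mm over their backs; the gripper's body (76 mm by 85 mm) begins 54 mm behind the grasp point. The pads swing forward as they close: fully open they stand 13 mm farther back than shut.
Start: joints at [-1.3, 0.264, 1.604, -0, 1.274, -0.037], TCP at [0.204, -0.643, 0.405] pointing down, gripper open.
Joint ranges: [-2.63, 2.63], [-0.94, 2.18], [0.31, 2.57], [-1.31, 4.45], [0, 2.66], [-2.55, 2.55]. Speed limits (rad/s): [2.57, 2.57, 3.14, 3.14, 3.14, 3.14].

### API

Orientations are given as a rotation vector (axis times angle).
In Python, from workcell import bot gives the robot as it stands.
- The arm moves only by the tool drive_tool, never from a script. Its argument "increments" is a list of rows, each an object with "delta_pos": the shift along the tool's x, y, z in mm, a list of three; "turn": the turn about the tool's z in rad; "jaw": the opening, from -1 (shut) to 1 (fully open). A call has 1 to 8 rows; each row shifts and turns the commanded pose from where the row before left it, along the tool's axes as they then stand; what a row does not reach is not made up. A row lasts 1/12 s, in which the tool goes at most 41.7 mm and 7.16 degrees, less where a joint would pass 70% of its speed; a pose out of reach is approached as far as the arm can. A call is refused whole if a number of a shift passes 41.7 or a number of a turn 0.125, either way. A call with a gripper value outside its range is refused whole. The fingers move at their own pace and stop on an object; "grip_force" is the grip in N (left out, the last holds). Time passes only in rows, so rows that do not move let the fingers close. It gives the time, the measured TCP pose, the force, the opening and the grip force at its end, in the units of the state.
- bot.read_state(): the state, without advancing time (a new reading comes with each control period).
- bot.read_camera(name): name is "scene" or "top" or "wrist"; returns a dict with "pixels" (384x512x3 uint8, red, green, blue), "fovy" (degrees; the focal length in pixels is half the picture's height over the tangent of half this angle, whatever the lens; pixels are square), "cx", "cy" (the principal point, pixels), "camera_from_world" (4x4, takes a point from world to camera coordinates); the wrist camera has in their place "hand_eye" (4x4, takes a point from camera to tool coordinates, whose origin is the TCP and whose axes are the flange's). Camera axes: x right, y down, z forward; pixel columns grow to the right and rows downward; lengths in m; the calibration is good to about 2 mm. A picture is of the moment at which its call begins: read the wrist's pose just before it. There is no depth.
- bot.finish_job(): hands the job in; it is judged then, once.
The state is a dict: "time": time; "q": joint angles; "joint_vel": joint speeds; "joint_torque": joint torques, N m; "tool_pos": TCP position; "tcp_rot": TCP orientation; "wrist_force": force on the tool from outside, world axes, zero at the start; "torque": the same for the moment, N m; "width": opening from 0.0 (shut) to 1.0 (fully open); "grip_force": force on a finger pad.
Only numpy, scipy, OpenCV 4.12 (cv2) and the standard library are available. Lean on these libraries where they do the work, as an engineer would, in place of code of your own. Each camera call takes 0.05 s, during which the arm holds its last target. There are 200 camera calls.

## Working session

There is one attempt and no reset: what is moved stays moved. The work goes in short steps, Python scripts to look and compute and a tool call to move; the robot and the scene stay as the last step left them, time stands still between calls to the robot, and variables do not carry over. Pictures are saved under pics/ and viewed, at most 13 in all, crops included, and the job is handed in when it is done.

Besides the shell and the picture viewer there is one more tool, called after "Call:" by a JSON object that holds its "name" and its "arguments". drive_tool: Moves the arm, as the interface text tells. Its arguments: {"type":"object","properties":{"increments":{"type":"array"},"grip_force":{"type":"number"}},"required":["increments"]}

```bash
mkdir -p pics
cat > h.py <<'E'
import numpy as np,cv2
from scipy.spatial.transform import Rotation as R
from workcell import bot
def K(c):
    f=192/np.tan(np.radians(c["fovy"])/2); return f,c["cx"],c["cy"]
def T_wc(c,s=None):
    if "camera_from_world" in c: return np.linalg.inv(np.array(c["camera_from_world"]))
    T=np.eye(4);T[:3,:3]=R.from_rotvec(s["tcp_rot"]).as_matrix();T[:3,3]=s["tool_pos"]
    return T@np.array(c["hand_eye"])
def ray(c,u,v,z,s=None):
    f,cx,cy=K(c);T=T_wc(c,s);d=T[:3,:3]@np.array([(u-cx)/f,(v-cy)/f,1]);o=T[:3,3]
    return o+d*(z-o[2])/d[2]
def proj(c,p,s=None):
    f,cx,cy=K(c);q=np.linalg.inv(T_wc(c,s))@np.append(p,1);return q[0]/q[2]*f+cx,q[1]/q[2]*f+cy
def snap(n):
    s=bot.read_state();c=bot.read_camera(n);return s,c
def save(c,name,box=None,k=1):
    im=cv2.cvtColor(c["pixels"],cv2.COLOR_RGB2BGR)
    if box: im=im[box[1]:box[3],box[0]:box[2]]
    cv2.imwrite("pics/"+name,cv2.resize(im,None,fx=k,fy=k,interpolation=cv2.INTER_CUBIC))
E
python3 - <<'E'
from h import *
import pickle
d={}
for n in("top","scene","wrist"):
    s,c=snap(n);d[n]=(s,c);save(c,n+"0.png",k=1.5)
    print(n,c["fovy"],c["cx"],c["cy"],T_wc(c,s).round(3).tolist())
pickle.dump(d,open("d0.pkl","wb"));print(s)
E
```

```text
top 48.02007874186792 252.56041131764434 187.8435263132956 [[-0.003, -0.999, 0.053, 0.407], [-1.0, 0.004, 0.008, 0.063], [-0.008, -0.053, -0.999, 1.138], [0.0, 0.0, 0.0, 1.0]]
scene 45.45569404942223 253.839384545242 189.11490988246058 [[-0.56, -0.419, 0.715, -0.491], [-0.828, 0.279, -0.486, 0.72], [0.004, -0.864, -0.503, 0.732], [0.0, 0.0, 0.0, 1.0]]
wrist 61.94038117826666 248.46566090423582 186.22455787022437 [[0.304, -0.915, -0.264, 0.271], [-0.953, -0.292, -0.082, -0.622], [-0.002, 0.277, -0.961, 0.373], [0.0, 0.0, 0.0, 1.0]]
{'time': 0.1, 'q': array([-1.29992193e+00,  2.64712569e-01,  1.60524292e+00,  3.42122846e-06,
        1.27367527e+00, -3.69108514e-02]), 'joint_vel': array([ 0.00041599, -0.00222825, -0.00361021, -0.0005429 ,  0.00074869,
        0.00079988]), 'joint_torque': array([ 6.35240813e-04, -5.16706932e+01, -3.68590343e+01, -4.30509363e-05,
        6.36334356e-03, -5.57358806e-05]), 'tool_pos': array([ 0.20440167, -0.64299234,  0.40345976]), 'tcp_rot': array([-3.10246452e+00, -4.81249973e-01,  3.68319441e-04]), 'wrist_force': array([-0.2010508 ,  0.05800277,  0.74453132]), 'torque': array([-0.02978733,  0.02401148,  0.03098055]), 'grip_force': 0.0, 'width': 1.0017064413409695}
```

View pics/top0.png

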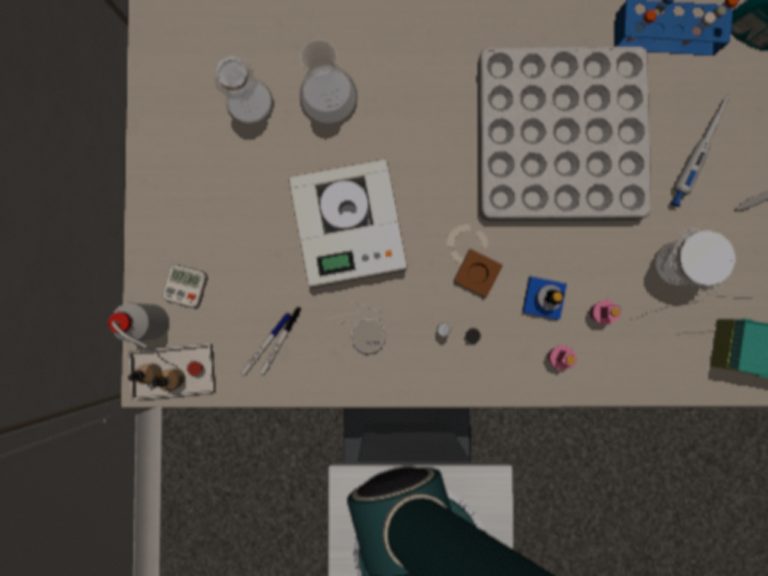

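View pics/scene0.png

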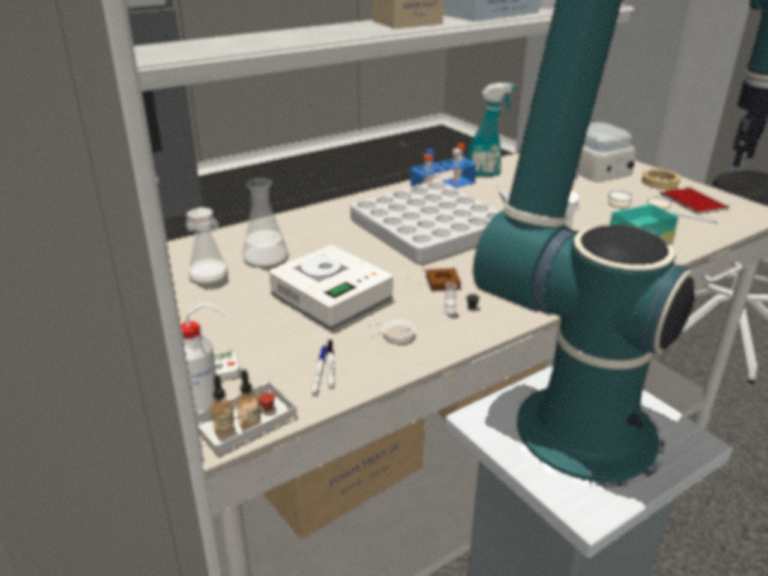

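Run:
```python
from h import *
import pickle
d=pickle.load(open("d0.pkl","rb"));s,c=d["top"]
im=cv2.cvtColor(c["pixels"],cv2.COLOR_RGB2BGR)
a=im[160:250,300:420];b=im[100:196,185:275]
cv2.imwrite("pics/crop0.png",np.hstack([cv2.resize(a,(440,330),interpolation=3),cv2.resize(b,(309,330),interpolation=3)]))
print("grip",ray(c,551/1.5,296/1.5,.082),"stand",ray(c,545/1.5,298/1.5,.018),"block",ray(c,346/1.5,204/1.5,.062))
for p in [(291,178),(385,160),(405,268),(309,286)]: print(ray(c,p[0]/1.5,p[1]/1.5,.056))
for n,p in dict(vial=(443,331),stopper=(473,336),petri=(369,335),brown=(478,273)).items(): print(n,ray(c,p[0]/1.5,p[1]/1.5,.02))
```

```text
grip [ 0.43957388 -0.20958603  0.082     ] stand [ 0.43810213 -0.21569285  0.018     ] block [0.59577244 0.12592599 0.062     ]
[0.64159147 0.21938098 0.056     ]
[0.67161014 0.06018948 0.056     ]
[0.48816941 0.0273066  0.056     ]
[0.45850324 0.1884068  0.056     ]
vial [ 0.38175463 -0.03878306  0.02      ]
stopper [ 0.37301421 -0.0903391   0.02      ]
petri [0.37525069 0.08879371 0.02      ]
brown [ 0.48171259 -0.10016839  0.02      ]
```

View pics/crop0.png

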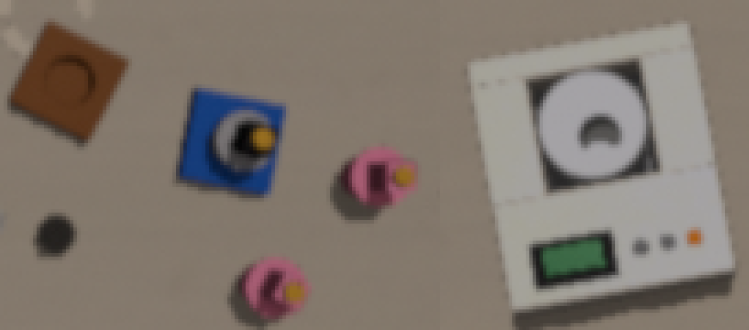

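Candidates at top-view pixels: the blue stand with the black-gripped plug is at (363,199). The brown stand at (319,182) is empty and the wrong colour. The pink plugs at (403,209) and (376,239) are decoys. The blue stand fits the description and the crop confirms it. The heater block is at about (231,136), with its bore toward the front right.

Call:
{"name": "drive_tool", "arguments": {"increments": [{"delta_pos": [29, -28, 0], "turn": 0, "jaw": 1}, {"delta_pos": [29, -28, 0], "turn": 0, "jaw": 1}, {"delta_pos": [29, -28, 0], "turn": 0, "jaw": 1}, {"delta_pos": [29, -28, 0], "turn": 0, "jaw": 1}, {"delta_pos": [29, -28, 0], "turn": 0, "jaw": 1}, {"delta_pos": [29, -28, 0], "turn": 0, "jaw": 1}], "grip_force": 25}}

```text
time: 0.65
tool_pos: [0.3198, -0.4286, 0.4043]
tcp_rot: [-3.104, -0.481, 0.0]
wrist_force: [0.8, -0.7, -0.5]
width: 1.003
grip_force: 0.0
```

Call:
{"name": "drive_tool", "arguments": {"increments": [{"delta_pos": [29, -28, 0], "turn": 0, "jaw": 1}, {"delta_pos": [29, -28, 0], "turn": 0, "jaw": 1}, {"delta_pos": [29, -28, 0], "turn": 0, "jaw": 1}, {"delta_pos": [29, -28, 10], "turn": 0, "jaw": 1}, {"delta_pos": [29, -28, 15], "turn": 0, "jaw": 1}, {"delta_pos": [29, -28, 15], "turn": 0, "jaw": 1}, {"delta_pos": [0, 0, 0], "turn": 0, "jaw": 1}, {"delta_pos": [0, 0, 0], "turn": 0, "jaw": 1}]}}

```text
time: 1.32
tool_pos: [0.4333, -0.2177, 0.3643]
tcp_rot: [-3.102, -0.489, 0.004]
wrist_force: [0.4, -0.1, 0.9]
width: 1.001
grip_force: 0.0
```

Run:
```python
from h import *
import pickle
s,c=snap("wrist");pickle.dump((s,c),open("d1.pkl","wb"));save(c,"w1.png",k=1.5);print(s["tool_pos"],s["tcp_rot"],s["q"],s["time"])
```

```text
[ 0.43333673 -0.21767892  0.36425177] [-3.10166787 -0.48869327  0.00367585] [-5.16822605e-01 -6.87896254e-02  2.04392789e+00 -1.75799484e-04
  1.16931984e+00  7.41495593e-01] 1.3167
```

View pics/w1.png

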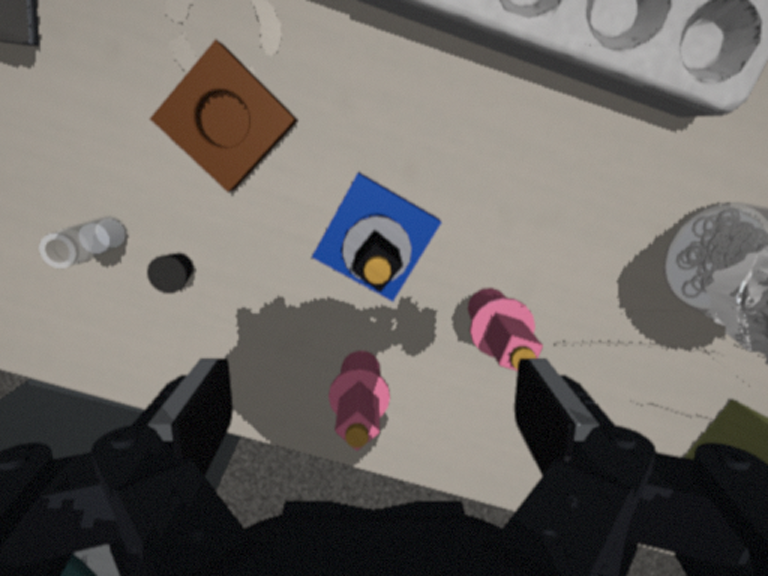

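Run:
```python
from h import *
import pickle
s,c=pickle.load(open("d1.pkl","rb"))
im=c["pixels"][105:205,200:300].astype(float);im=(255*(im/255)**.45).astype(np.uint8)
c2=dict(c);c2["pixels"]=im;save(c2,"w1c.png",k=6)
P=[ray(c,u/1.5,v/1.5,.018,s) for u,v in [(360,172),(441,221),(395,300),(312,257)]]
print(np.round(P,4).tolist(),np.mean(P,0))
for i in range(4):
    e=P[(i+1)%4]-P[i];print(np.linalg.norm(e),np.degrees(np.arctan2(e[1],e[0])))
print("gland",ray(c,377/1.5,270/1.5,.096,s),"flange",ray(c,377/1.5,250/1.5,.05,s))
for u,v in [(505,322),(360,393)]: print("pink",ray(c,u/1.5,v/1.5,.044,s))
```

```text
[[0.4782, -0.1936, 0.018], [0.4645, -0.2541, 0.018], [0.4029, -0.2428, 0.018], [0.4146, -0.1796, 0.018]] [ 0.44005847 -0.21752668  0.018     ]
0.06208784536528383 -102.76349088620785
0.0626603186076292 169.61886118497935
0.06430687768577315 79.49841255378368
0.06514564316370769 -12.380262092450485
gland [ 0.43932728 -0.21726713  0.096     ] flange [ 0.43956067 -0.21749476  0.05      ]
pink [ 0.41859038 -0.31126834  0.044     ]
pink [ 0.34079714 -0.23770816  0.044     ]
```

View pics/w1c.png

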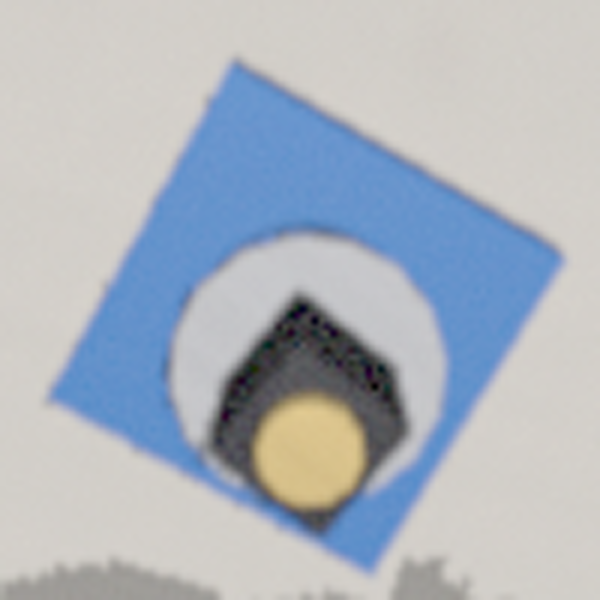

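Run:
```python
from h import *
import pickle
s,c=pickle.load(open("d1.pkl","rb"))
f=lambda u,v,z:ray(c,200+u/6,105+v/6,z,s)
for n,L,z in [("base",[(228,385),(300,292),(392,365)],.05),("top",[(210,440),(320,533),(408,435)],.09)]:
    P=[f(*p,z) for p in L]
    for a,b in zip(P,P[1:]):
        e=b-a;print(n,np.linalg.norm(e),np.degrees(np.arctan2(e[1],e[0]))%90)
    print((P[0]+P[2])/2)
x=R.from_rotvec(s["tcp_rot"]).as_matrix();print(x.round(4), np.degrees(np.arctan2(x[1,0],x[0,0])))
```

```text
base 0.017958210869702805 70.56710366408466
base 0.017842828551452906 69.24021712611425
[ 0.43890932 -0.21800534  0.05      ]
top 0.019346140769044118 66.51716994536382
top 0.017725406487348678 67.52411824950205
[ 0.43945758 -0.21739552  0.09      ]
[[ 0.9516  0.3075 -0.0026]
 [ 0.3075 -0.9516  0.0013]
 [-0.0021 -0.002  -1.    ]] 17.907745373476164
```

Call:
{"name": "drive_tool", "arguments": {"increments": [{"delta_pos": [0, 0, 0], "turn": 0.115, "jaw": 1}, {"delta_pos": [0, 0, 0], "turn": 0.115, "jaw": 1}, {"delta_pos": [0, 0, 0], "turn": 0.115, "jaw": 1}, {"delta_pos": [0, 0, 0], "turn": 0.115, "jaw": 1}, {"delta_pos": [0, 0, 0], "turn": 0.115, "jaw": 1}, {"delta_pos": [0, 0, 0], "turn": 0.113, "jaw": 1}, {"delta_pos": [5.6, -2.5, 20], "turn": 0, "jaw": 1}, {"delta_pos": [0, 0, 20], "turn": 0, "jaw": 1}]}}

```text
time: 2.03
tool_pos: [0.4402, -0.2222, 0.3279]
tcp_rot: [3.082, -0.598, 0.01]
wrist_force: [0.3, -0.4, -0.5]
width: 1.0
grip_force: 0.0
```

Call:
{"name": "drive_tool", "arguments": {"increments": [{"delta_pos": [0, 0, 10], "turn": 0, "jaw": 1}, {"delta_pos": [0, 0, 0], "turn": 0, "jaw": 1}, {"delta_pos": [0, 0, 0], "turn": 0, "jaw": 1}]}}

```text
time: 2.28
tool_pos: [0.4387, -0.2205, 0.3155]
tcp_rot: [-3.084, 0.596, 0.002]
wrist_force: [-1.0, 0.1, -0.2]
width: 1.004
grip_force: 0.0
```

Run:
```python
from h import *
s=bot.read_state();M=R.from_rotvec(s["tcp_rot"]).as_matrix()
print(s["tool_pos"],M.round(4),np.degrees(np.arctan2(M[1,0],M[0,0])))
print("to go mm (tool)",M.T@(np.array([.4394,-.2174,.078])-s["tool_pos"]-M[:,2]*.155)*1000)
```

```text
[ 0.43874072 -0.22049449  0.31548047] [[ 9.280e-01 -3.726e-01 -1.100e-03]
 [-3.726e-01 -9.280e-01  4.000e-04]
 [-1.200e-03  0.000e+00 -1.000e+00]] -21.876292928675774
to go mm (tool) [-0.25938767 -3.12763504 82.48081268]
```

Call:
{"name": "drive_tool", "arguments": {"increments": [{"delta_pos": [0, -3, 14], "turn": 0, "jaw": 1}, {"delta_pos": [0, 0, 14], "turn": 0, "jaw": 1}, {"delta_pos": [0, 0, 14], "turn": 0, "jaw": 1}, {"delta_pos": [0, 0, 14], "turn": 0, "jaw": 1}, {"delta_pos": [0, 0, 14], "turn": 0, "jaw": 1}, {"delta_pos": [0, 0, 12], "turn": 0, "jaw": 1}, {"delta_pos": [0, 0, 0], "turn": 0, "jaw": 0.3}, {"delta_pos": [0, 0, 0], "turn": 0, "jaw": -0.2}], "grip_force": 25}}

```text
time: 2.95
tool_pos: [0.4406, -0.2173, 0.2343]
tcp_rot: [3.085, -0.594, 0.001]
wrist_force: [0.8, 0.7, -0.0]
width: 0.751
grip_force: 0.0
```

Call:
{"name": "drive_tool", "arguments": {"increments": [{"delta_pos": [0, 0, 0], "turn": 0, "jaw": -0.4}, {"delta_pos": [0, 0, 0], "turn": 0, "jaw": -0.7}, {"delta_pos": [0, 0, 0], "turn": 0, "jaw": -1}, {"delta_pos": [0, 0, 0], "turn": 0, "jaw": -1}, {"delta_pos": [0, 0, 0], "turn": 0, "jaw": -1}, {"delta_pos": [0, 0, 0], "turn": 0, "jaw": -1}]}}

```text
time: 3.45
tool_pos: [0.441, -0.2172, 0.2348]
tcp_rot: [3.084, -0.593, 0.003]
wrist_force: [-2.1, -0.6, 5.1]
width: 0.231
grip_force: 29.5
```

Call:
{"name": "drive_tool", "arguments": {"increments": [{"delta_pos": [0, 0, -3], "turn": 0, "jaw": -1}, {"delta_pos": [2, 0, 0], "turn": 0, "jaw": -1}, {"delta_pos": [3, 0, 0], "turn": 0, "jaw": -1}, {"delta_pos": [3, 0, 0], "turn": 0, "jaw": -1}, {"delta_pos": [3, 0, 0], "turn": 0, "jaw": -1}, {"delta_pos": [3, 0, 0], "turn": 0, "jaw": -1}, {"delta_pos": [3, 0, 0], "turn": 0, "jaw": -1}, {"delta_pos": [3, 0, 0], "turn": 0, "jaw": -1}]}}

```text
time: 4.12
tool_pos: [0.4578, -0.2237, 0.2356]
tcp_rot: [-3.084, 0.593, 0.009]
wrist_force: [-5.8, 1.5, 2.0]
width: 0.23
grip_force: 29.3
```

Run:
```python
from h import *
import pickle
s,c=snap("wrist");pickle.dump((s,c),open("d2.pkl","wb"));print(s)
im=c["pixels"][184:,:].astype(float);c2=dict(c);c2["pixels"]=(255*(im/255)**.5).astype(np.uint8);save(c2,"w2.png",k=1.5)
```

```text
{'time': 4.1167, 'q': array([-5.03237190e-01,  1.26759267e-01,  2.10749167e+00, -5.03138858e-04,
        9.13075732e-01,  1.44779412e+00]), 'joint_vel': array([ 8.23455015e-03,  6.45810599e-02, -7.22903153e-02,  2.64858198e-05,
        5.43877735e-03,  1.11034733e-02]), 'joint_torque': array([ 3.65622919e-01, -3.77215075e+01, -3.27742374e+01,  3.22992811e-01,
       -1.95875511e+00, -7.64417171e-03]), 'tool_pos': array([ 0.45783459, -0.22369943,  0.23560207]), 'tcp_rot': array([-3.08370389,  0.59293954,  0.00875738]), 'wrist_force': array([-5.76036446,  1.52448077,  2.01474948]), 'torque': array([0.33268846, 1.04300714, 0.02272659]), 'grip_force': 29.301499128341675, 'width': 0.22976352810587083}
```

View pics/w2.png

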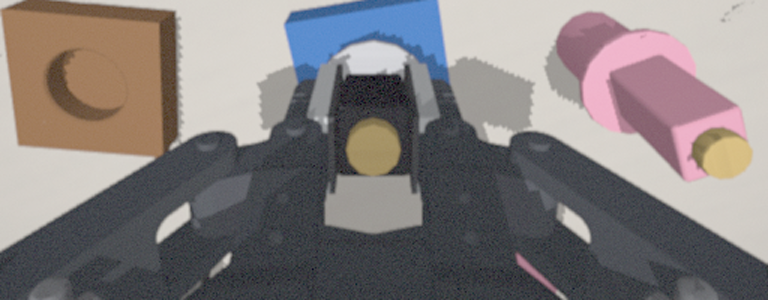

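```bash
cat >> h.py <<'E'
def ptool(c,p):  # tool-frame mm point -> pixel
    f,cx,cy=K(c);q=np.linalg.inv(np.array(c["hand_eye"]))@np.append(np.array(p)/1000,1);return q[0]/q[2]*f+cx,q[1]/q[2]*f+cy
def plugpt(th,a,h,x=0,y=0,gx=0,gz=155):  # h above tip, a=grasp height above tip, lean th toward tool +x
    return [gx+(h-a)*np.sin(th)+x*np.cos(th),y,gz-(h-a)*np.cos(th)+x*np.sin(th)]
E
python3 - <<'E'
from h import *
import pickle
s,c=pickle.load(open("d2.pkl","rb"))
print("obs gland",373/1.5,184+147/1.5,"flange far edge v",184+40/1.5)
for a in (68,72):
  for d in (0,5,10,15,20):
    t=np.radians(d);print(a,d,np.round([ptool(c,plugpt(t,a,90)),ptool(c,plugpt(t,a,44,21)),ptool(c,plugpt(t,a,84,10))],1).tolist())
E
```

```text
obs gland 248.66666666666666 282.0 flange far edge v 210.66666666666666
68 0 [[248.2, 291.0], [248.3, 198.0], [248.2, 258.7]]
68 5 [[248.2, 286.3], [248.3, 201.1], [248.2, 254.2]]
68 10 [[248.2, 281.4], [248.3, 204.5], [248.2, 249.9]]
68 15 [[248.2, 276.3], [248.3, 208.1], [248.2, 245.8]]
68 20 [[248.2, 271.0], [248.3, 212.0], [248.2, 241.8]]
72 0 [[248.2, 284.8], [248.3, 195.5], [248.2, 253.6]]
72 5 [[248.2, 281.1], [248.3, 199.2], [248.2, 250.2]]
72 10 [[248.2, 277.2], [248.3, 203.2], [248.2, 246.8]]
72 15 [[248.2, 273.1], [248.3, 207.5], [248.2, 243.7]]
72 20 [[248.2, 269.0], [248.3, 212.0], [248.2, 240.7]]
```

Call:
{"name": "drive_tool", "arguments": {"increments": [{"delta_pos": [2, 0, 0], "turn": 0, "jaw": -1}, {"delta_pos": [2, 0, 0], "turn": 0, "jaw": -1}, {"delta_pos": [0, 0, 0], "turn": 0, "jaw": -1}, {"delta_pos": [0, 0, 0], "turn": 0, "jaw": -1}]}}

```text
time: 4.5
tool_pos: [0.4617, -0.2252, 0.2355]
tcp_rot: [-3.084, 0.593, 0.006]
wrist_force: [-5.3, 2.5, -1.1]
width: 0.232
grip_force: 28.9
```

Call:
{"name": "drive_tool", "arguments": {"increments": [{"delta_pos": [-3, 0, -6], "turn": 0, "jaw": -1}, {"delta_pos": [0, 0, -12], "turn": 0, "jaw": -1}, {"delta_pos": [0, 0, -20], "turn": 0, "jaw": -1}, {"delta_pos": [0, 0, -30], "turn": 0, "jaw": -1}, {"delta_pos": [0, 0, -30], "turn": 0, "jaw": -1}, {"delta_pos": [0, 0, -20], "turn": 0, "jaw": -1}, {"delta_pos": [0, 0, 0], "turn": 0, "jaw": -1}, {"delta_pos": [0, 0, 0], "turn": 0, "jaw": -1}]}}

```text
time: 5.17
tool_pos: [0.461, -0.2251, 0.3579]
tcp_rot: [3.083, -0.593, 0.012]
wrist_force: [-0.1, 0.5, -2.5]
width: 0.231
grip_force: 28.9
```

Run:
```python
from h import *
import pickle
s,c=snap("wrist");pickle.dump((s,c),open("d3.pkl","wb"));print(s["tool_pos"],s["tcp_rot"],s["wrist_force"],s["torque"],s["q"])
im=c["pixels"][184:,150:350].astype(float);c2=dict(c);c2["pixels"]=(255*(im/255)**.5).astype(np.uint8);save(c2,"w3.png",k=3)
```

```text
[ 0.46100576 -0.22514757  0.35786318] [ 3.08283437 -0.59327192  0.01152254] [-0.125964    0.50588405 -2.46533915] [ 0.01910873 -0.02250373 -0.01595833] [-5.02929771e-01 -1.08502993e-02  2.00060024e+00  2.12946389e-04
  1.14419047e+00  1.44801798e+00]
```

View pics/w3.png

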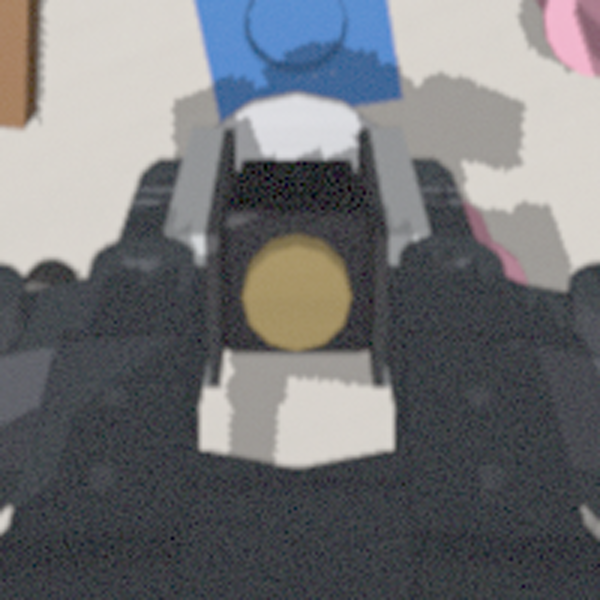

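Run:
```python
from h import *
from scipy.optimize import least_squares
import pickle
s,c=pickle.load(open("d3.pkl","rb"))
obs=[(90,0,280.7),(84,10,254.7),(44,10,237.3),(84,-10,300.7)]
def r(p,full=True):
    th,a,gx=p
    e=[ptool(c,plugpt(th,a,h,x,gx=gx))[1]-v for h,x,v in obs]
    fl=min(ptool(c,plugpt(th,a,44,21,gx=gx))[1],ptool(c,plugpt(th,a,40,21,gx=gx))[1])-215.7
    return np.array(e+[fl])
q=least_squares(r,[.2,70,0]);print(np.degrees(q.x[0]),q.x[1:],q.fun)
q=least_squares(lambda p:np.append(r([p[0],p[1],0]),0),[.2,70]);print(np.degrees(q.x[0]),q.x[1:],q.fun)
# widths check: grip top back corners u
print(ptool(c,plugpt(q.x[0],q.x[1],84,10,y=10)),ptool(c,plugpt(q.x[0],q.x[1],84,10,y=-10)))
M=R.from_rotvec(s["tcp_rot"]).as_matrix();print(M.round(4))
```

```text
14.73325895538773 [79.9642476  -6.51415619] [ 0.97748738 -0.7485058  -0.36803608 -0.38973076  0.52946337]
17.819170910531533 [57.57687644] [ 0.18576905 -6.82252374 -2.98180851  4.32059669 -4.79217795  0.        ]
(np.float64(276.44269296593353), np.float64(247.90024899529996)) (np.float64(219.91040306508597), np.float64(247.8547049320687))
[[ 9.286e-01 -3.711e-01  6.800e-03]
 [-3.711e-01 -9.286e-01 -3.500e-03]
 [ 7.600e-03  7.000e-04 -1.000e+00]]
```

Call:
{"name": "drive_tool", "arguments": {"increments": [{"delta_pos": [-3, -17, 0], "turn": 0, "jaw": -1}, {"delta_pos": [-5, -35, 0], "turn": 0, "jaw": -1}, {"delta_pos": [-5, -35, 0], "turn": 0, "jaw": -1}, {"delta_pos": [-5, -35, 0], "turn": 0, "jaw": -1}, {"delta_pos": [-5, -35, 0], "turn": 0, "jaw": -1}, {"delta_pos": [-5, -35, 0], "turn": 0, "jaw": -1}, {"delta_pos": [-5, -35, 0], "turn": 0, "jaw": -1}, {"delta_pos": [-5, -35, 0], "turn": 0, "jaw": -1}]}}

```text
time: 5.88
tool_pos: [0.5212, 0.0345, 0.3525]
tcp_rot: [3.084, -0.594, -0.005]
wrist_force: [-0.3, 0.3, -1.8]
width: 0.23
grip_force: 28.8
```

Call:
{"name": "drive_tool", "arguments": {"increments": [{"delta_pos": [-5, -35, 0], "turn": 0, "jaw": -1}, {"delta_pos": [-5, -35, 0], "turn": 0, "jaw": -1}, {"delta_pos": [-3, -15, 0], "turn": 0, "jaw": -1}, {"delta_pos": [0, 0, 0], "turn": -0.1, "jaw": -1}, {"delta_pos": [0, 0, 0], "turn": -0.1, "jaw": -1}, {"delta_pos": [0, 0, 0], "turn": -0.1, "jaw": -1}, {"delta_pos": [0, 0, 0], "turn": -0.1, "jaw": -1}, {"delta_pos": [0, 0, 0], "turn": -0.1, "jaw": -1}]}}

```text
time: 6.55
tool_pos: [0.5406, 0.1166, 0.3521]
tcp_rot: [3.135, 0.196, -0.006]
wrist_force: [0.7, 0.0, -2.2]
width: 0.227
grip_force: 28.8
```

Call:
{"name": "drive_tool", "arguments": {"increments": [{"delta_pos": [0, 0, 0], "turn": 0, "jaw": -1}, {"delta_pos": [0, 0, 0], "turn": 0, "jaw": -1}, {"delta_pos": [0, 0, 0], "turn": 0, "jaw": -1}]}}

```text
time: 6.8
tool_pos: [0.541, 0.1165, 0.3534]
tcp_rot: [3.136, 0.184, -0.003]
wrist_force: [0.1, 0.3, -2.1]
width: 0.233
grip_force: 28.8
```

Run:
```python
from h import *
import pickle
s,c=snap("wrist");pickle.dump((s,c),open("d4.pkl","wb"));print(s["tool_pos"],s["wrist_force"],s["q"],proj(c,[.588,.121,.062],s))
im=c["pixels"].astype(float);c2=dict(c);c2["pixels"]=(255*(im/255)**.6).astype(np.uint8);save(c2,"w4.png",k=1.5)
```

```text
[0.54096129 0.11645859 0.35343442] [ 0.0952754   0.25841671 -2.10595028] [1.67004831e-01 7.39600226e-02 1.92170955e+00 9.14344763e-05
 1.14776956e+00 1.62050973e+00] (np.float64(249.9333390326595), np.float64(122.7266172225489))
```

View pics/w4.png

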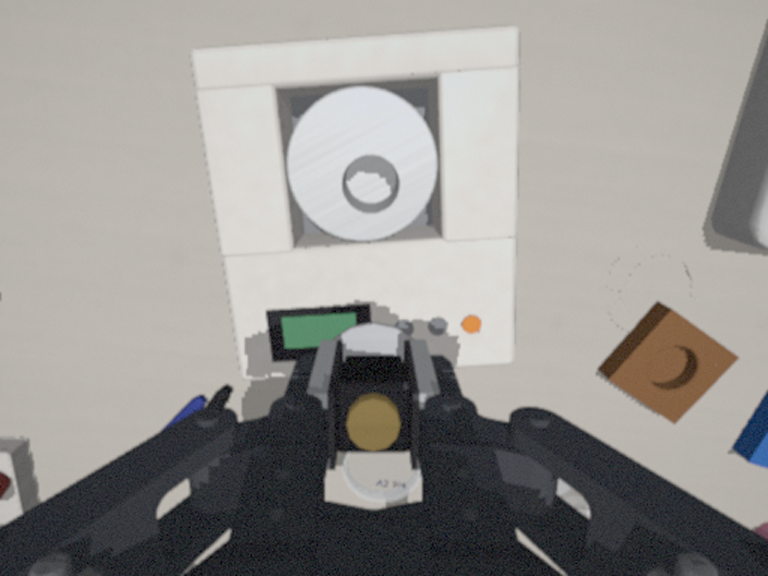

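Run:
```python
from h import *
from scipy.ndimage import map_coordinates
from scipy.optimize import least_squares
import pickle
s,c=pickle.load(open("d4.pkl","rb"))
g=c["pixels"].mean(2)
def edge(c0,rad):
    P=[]
    for t in np.linspace(0,2*np.pi,72,endpoint=False):
        rr=np.arange(rad-6,rad+6,.25)/1000
        pts=np.array([proj(c,[c0[0]+r*np.cos(t),c0[1]+r*np.sin(t),.062],s) for r in rr])
        v=map_coordinates(g,[pts[:,1],pts[:,0]],order=1);d=np.gradient(v)
        if rad<20: i=np.argmax(d);ok=d[i]>2
        else: i=np.argmin(d);ok=-d[i]>2
        if ok: P.append([c0[0]+rr[i]*np.cos(t),c0[1]+rr[i]*np.sin(t)])
    return np.array(P)
for n,u,v,rad in [("block",363,164,40),("bore",370,183.5,15.5)]:
    c0=ray(c,u/1.5,v/1.5,.062,s)[:2]
    for _ in range(3):
        P=edge(c0,rad)
        q=least_squares(lambda p:np.hypot(P[:,0]-p[0],P[:,1]-p[1])-p[2],[*c0,rad/1000],loss="soft_l1",f_scale=.0005);c0=q.x[:2]
    print(n,q.x*1000,len(P),np.abs(q.fun).mean()*1000)
M=R.from_rotvec(s["tcp_rot"]).as_matrix();print(M.round(4))
b=np.append(c0,.062);print("bore in tool",M.T@(b-s["tool_pos"])*1000)
```

```text
block [596.49311451 129.20609487  39.72934387] 72 0.1323568785603794
bore [587.89647636 123.66576173  15.38056725] 72 0.13847174147456798
[[ 9.931e-01  1.170e-01 -1.800e-03]
 [ 1.170e-01 -9.931e-01 -2.000e-04]
 [-1.800e-03  0.000e+00 -1.000e+00]]
bore in tool [ 47.99463306  -1.66944786 291.34619591]
```

Call:
{"name": "drive_tool", "arguments": {"increments": [{"delta_pos": [10, -2, 0], "turn": 0, "jaw": -1}, {"delta_pos": [20, 0, 0], "turn": 0, "jaw": -1}, {"delta_pos": [20, 0, 0], "turn": 0, "jaw": -1}, {"delta_pos": [14, 0, 10], "turn": 0, "jaw": -1}, {"delta_pos": [6, 0, 15], "turn": 0, "jaw": -1}, {"delta_pos": [0, 0, 15], "turn": 0, "jaw": -1}, {"delta_pos": [0, 0, 8], "turn": 0, "jaw": -1}, {"delta_pos": [0, 0, 0], "turn": 0, "jaw": -1}]}}

```text
time: 7.52
tool_pos: [0.6091, 0.1267, 0.3026]
tcp_rot: [3.135, 0.187, -0.011]
wrist_force: [-1.2, 0.2, -1.3]
width: 0.226
grip_force: 28.8
```

Call:
{"name": "drive_tool", "arguments": {"increments": [{"delta_pos": [0, 0, 0], "turn": 0, "jaw": -1}, {"delta_pos": [0, 0, 0], "turn": 0, "jaw": -1}]}}

```text
time: 7.68
tool_pos: [0.6105, 0.1269, 0.307]
tcp_rot: [-3.136, -0.188, -0.001]
wrist_force: [-1.3, 0.1, -1.1]
width: 0.227
grip_force: 28.8
```

```bash
cat >> h.py <<'E'
def rep(a=76,th=np.radians(14.7),gx=-5.5):
    s=bot.read_state();M=R.from_rotvec(s["tcp_rot"]).as_matrix()
    b=M.T@(np.array([.5879,.1237,.062])-s["tool_pos"])*1000
    print("bore in tool",b.round(1),"low edge",np.round(plugpt(th,a,0,15,gx=gx),1),"F tool",(M.T@s["wrist_force"]).round(1),"T tool",(M.T@s["torque"]).round(2),"t",s["time"]);return s,M,b
E
python3 - <<'E'
from h import *
import pickle
s,M,b=rep()
s,c=snap("scene");pickle.dump((s,c),open("d5.pkl","wb"))
u,v=map(int,proj(c,[.588,.124,.09]));print(u,v);save(c,"s5.png",(u-60,v-50,u+60,v+40),6)
E
```

```text
bore in tool [-23.    0.5 245. ] low edge [-10.3   0.  232.3] F tool [-1.3 -0.2  1.1] T tool [-0.03 -0.03  0.04] t 7.6833
216 168
```

View pics/s5.png

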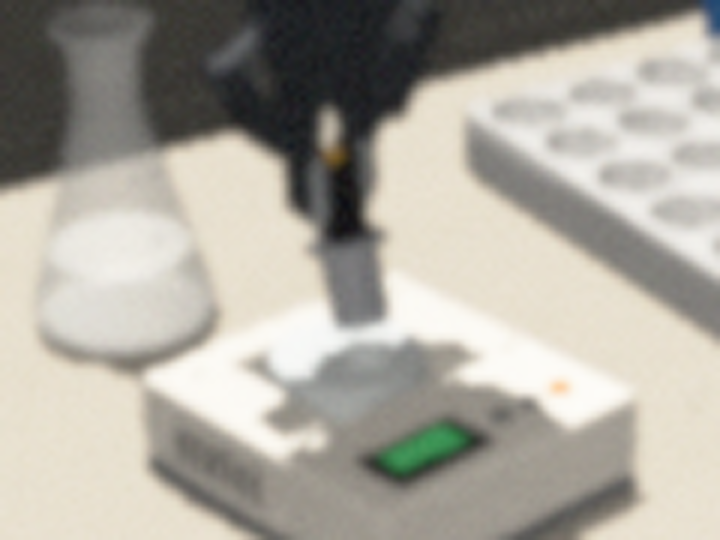

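Run:
```python
from h import *
import pickle
s,c=pickle.load(open("d5.pkl","rb"));M=R.from_rotvec(s["tcp_rot"]).as_matrix()
cr=lambda p:((p[0]-156)*6,(p[1]-118)*6)
pr=lambda q:np.round(cr(proj(c,s["tool_pos"]+M@np.array(q)/1000)))
for th,a,gx in [(14.7,76,-5.5),(14.7,74,-1.5),(14.7,80,-6.5),(12,76,-5.5),(17,76,-5.5)]:
    t=np.radians(th);print(th,a,gx,"gland",pr(plugpt(t,a,90,gx=gx)),"fl",pr(plugpt(t,a,42,gx=gx)),"tip",pr(plugpt(t,a,0,gx=gx)),pr(plugpt(t,a,0,15,gx=gx)),pr(plugpt(t,a,0,-15,gx=gx)),pr(plugpt(t,a,0,0,15,gx=gx)),pr(plugpt(t,a,0,0,-15,gx=gx)))
print("block",np.round(cr(proj(c,[.5965,.1292,.062]))),"bore",np.round(cr(proj(c,[.5879,.1237,.062]))))
```

```text
14.7 76 -5.5 gland [330. 150.] fl [348. 243.] tip [364. 322.] [347. 319.] [381. 326.] [388. 313.] [340. 331.]
14.7 74 -1.5 gland [324. 144.] fl [343. 236.] tip [359. 316.] [342. 312.] [376. 319.] [382. 307.] [335. 325.]
14.7 80 -6.5 gland [333. 158.] fl [351. 251.] tip [367. 330.] [350. 327.] [384. 334.] [390. 321.] [343. 339.]
12 76 -5.5 gland [331. 150.] fl [346. 242.] tip [360. 321.] [343. 316.] [377. 326.] [384. 312.] [336. 330.]
17 76 -5.5 gland [329. 150.] fl [350. 243.] tip [367. 323.] [351. 320.] [384. 325.] [391. 314.] [344. 332.]
block [346. 345.] bore [364. 349.]
```

Call:
{"name": "drive_tool", "arguments": {"increments": [{"delta_pos": [-1.5, 0, 4], "turn": 0, "jaw": -1}, {"delta_pos": [0, 0, 4], "turn": 0, "jaw": -1}, {"delta_pos": [0, 0, 3], "turn": 0, "jaw": -1}, {"delta_pos": [0, 0, 2], "turn": 0, "jaw": -1}, {"delta_pos": [0, 0, 2], "turn": 0, "jaw": -1}, {"delta_pos": [0, 0, 0], "turn": 0, "jaw": -1}]}}

```text
time: 8.23
tool_pos: [0.6088, 0.1267, 0.2909]
tcp_rot: [3.136, 0.188, -0.002]
wrist_force: [-1.0, 0.1, -1.4]
width: 0.232
grip_force: 28.8
```

```bash
python3 -c "
from h import *
rep()"
```

```text
bore in tool [-20.9   0.4 229. ] low edge [-10.3   0.  232.3] F tool [-1.  -0.2  1.4] T tool [-0.   -0.03  0.05] t 8.2333
```

Call:
{"name": "drive_tool", "arguments": {"increments": [{"delta_pos": [0, 0, 1.5], "turn": 0, "jaw": -1}, {"delta_pos": [0, 0, 1.5], "turn": 0, "jaw": -1}, {"delta_pos": [0, 0, 1], "turn": 0, "jaw": -1}, {"delta_pos": [0, 0, 0], "turn": 0, "jaw": -1}]}}

```text
time: 8.57
tool_pos: [0.609, 0.1267, 0.2873]
tcp_rot: [3.136, 0.188, -0.001]
wrist_force: [-0.6, -0.6, -1.3]
width: 0.229
grip_force: 28.8
```

```bash
python3 -c "
from h import *
rep()"
```

```text
bore in tool [-21.2   0.4 225.3] low edge [-10.3   0.  232.3] F tool [-0.6  0.5  1.3] T tool [-0.05  0.01  0.04] t 8.5667
```

Call:
{"name": "drive_tool", "arguments": {"increments": [{"delta_pos": [0, 0, 1], "turn": 0, "jaw": -1}, {"delta_pos": [0, 0, 1], "turn": 0, "jaw": -1}, {"delta_pos": [0, 0, 1], "turn": 0, "jaw": -1}, {"delta_pos": [0, 0, 0], "turn": 0, "jaw": -1}]}}

```text
time: 8.9
tool_pos: [0.6092, 0.1266, 0.2845]
tcp_rot: [3.136, 0.188, 0.001]
wrist_force: [1.2, -0.4, -1.0]
width: 0.225
grip_force: 28.8
```

```bash
python3 -c "
from h import *
rep()"
```

```text
bore in tool [-21.6   0.3 222.5] low edge [-10.3   0.  232.3] F tool [1.2 0.6 1. ] T tool [-0.12  0.15 -0.01] t 8.9
```

Call:
{"name": "drive_tool", "arguments": {"increments": [{"delta_pos": [1, 0, 0], "turn": 0, "jaw": -1}, {"delta_pos": [1, 0, 0], "turn": 0, "jaw": -1}, {"delta_pos": [1, 0, 0], "turn": 0, "jaw": -1}, {"delta_pos": [0, 0, 0], "turn": 0, "jaw": -1}]}}

```text
time: 9.23
tool_pos: [0.6113, 0.1269, 0.2842]
tcp_rot: [3.136, 0.188, -0.005]
wrist_force: [-4.6, -2.1, -0.2]
width: 0.232
grip_force: 29.1
```

```bash
python3 -c "
from h import *
rep()"
```

```text
bore in tool [-22.9   0.4 222.3] low edge [-10.3   0.  232.3] F tool [-4.8  1.5  0.2] T tool [-0.17 -1.08 -0.07] t 9.2333
```

Call:
{"name": "drive_tool", "arguments": {"increments": [{"delta_pos": [-1, 0.5, 0], "turn": 0, "jaw": -1}, {"delta_pos": [0, 0, 1], "turn": 0, "jaw": -1}, {"delta_pos": [0, 0, 1], "turn": 0, "jaw": -1}, {"delta_pos": [0, 0, 0], "turn": 0, "jaw": -1}]}}

```text
time: 9.57
tool_pos: [0.611, 0.1264, 0.2828]
tcp_rot: [3.136, 0.188, -0.0]
wrist_force: [-4.4, -1.6, 2.1]
width: 0.231
grip_force: 29.4
```

```bash
python3 -c "
from h import *
rep()"
```

```text
bore in tool [-2.320e+01 -1.000e-01  2.208e+02] low edge [-10.3   0.  232.3] F tool [-4.6  1.  -2.1] T tool [-0.12 -0.97 -0.04] t 9.5667
```

Call:
{"name": "drive_tool", "arguments": {"increments": [{"delta_pos": [-1.5, 0, 0], "turn": 0, "jaw": -1}, {"delta_pos": [-1.5, 0, 0], "turn": 0, "jaw": -1}, {"delta_pos": [-1.5, 0, 0], "turn": 0, "jaw": -1}, {"delta_pos": [0, 0, 0], "turn": 0, "jaw": -1}]}}

```text
time: 9.9
tool_pos: [0.6079, 0.1261, 0.2834]
tcp_rot: [-3.135, -0.188, -0.009]
wrist_force: [4.0, 0.5, -2.3]
width: 0.231
grip_force: 28.7
```

```bash
python3 -c "
from h import *
rep()"
```

```text
bore in tool [-21.4  -0.  221.3] low edge [-10.3   0.  232.3] F tool [4.  0.  2.3] T tool [-0.08  0.94  0.02] t 9.9
```

Call:
{"name": "drive_tool", "arguments": {"increments": [{"delta_pos": [-1.5, 0, 0], "turn": 0, "jaw": -1}, {"delta_pos": [-1.5, 0, 0], "turn": 0, "jaw": -1}, {"delta_pos": [-1.5, 0, 0], "turn": 0, "jaw": -1}, {"delta_pos": [0, 0, 0], "turn": 0, "jaw": -1}]}}

```text
time: 10.23
tool_pos: [0.6038, 0.1255, 0.2846]
tcp_rot: [-3.135, -0.188, -0.01]
wrist_force: [4.7, 0.1, 1.8]
width: 0.23
grip_force: 29.2
```

```bash
python3 -c "
from h import *
rep()"
```

```text
bore in tool [-1.750e+01 -1.000e-01  2.225e+02] low edge [-10.3   0.  232.3] F tool [ 4.7  0.5 -1.8] T tool [-0.12  1.09 -0.01] t 10.2333
```

Call:
{"name": "drive_tool", "arguments": {"increments": [{"delta_pos": [-1.5, 0, 0], "turn": 0, "jaw": -1}, {"delta_pos": [-1.5, 0, 0.3], "turn": 0, "jaw": -1}, {"delta_pos": [-1.5, 0, 0.3], "turn": 0, "jaw": -1}, {"delta_pos": [0, 0, 0], "turn": 0, "jaw": -1}]}}

```text
time: 10.57
tool_pos: [0.5996, 0.125, 0.2843]
tcp_rot: [-3.135, -0.188, -0.012]
wrist_force: [5.5, 0.3, 2.0]
width: 0.224
grip_force: 29.3
```

Run:
```python
from h import *
import pickle
rep()
s,c=snap("wrist");pickle.dump((s,c),open("d6.pkl","wb"))
im=c["pixels"][134:334,150:350].astype(float);c2=dict(c);c2["pixels"]=(255*(im/255)**.5).astype(np.uint8);save(c2,"w6.png",k=3)
```

```text
bore in tool [-1.340e+01 -1.000e-01  2.222e+02] low edge [-10.3   0.  232.3] F tool [ 5.5  0.3 -2. ] T tool [-0.14  1.13 -0.06] t 10.5667
```

View pics/w6.png

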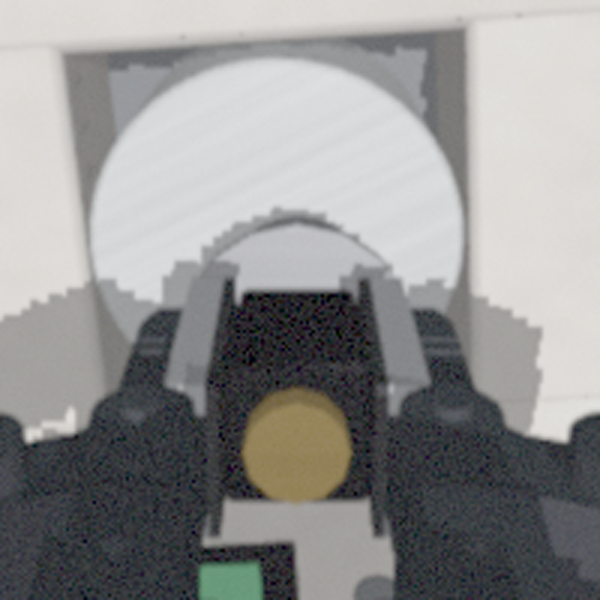

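Call:
{"name": "drive_tool", "arguments": {"increments": [{"delta_pos": [-1.5, 0, 0], "turn": 0, "jaw": -1}, {"delta_pos": [-1.5, 0, 0.3], "turn": 0, "jaw": -1}, {"delta_pos": [-1.5, 0, 0.3], "turn": 0, "jaw": -1}, {"delta_pos": [0, 0, 0], "turn": 0, "jaw": -1}]}}

```text
time: 10.95
tool_pos: [0.595, 0.1244, 0.2836]
tcp_rot: [-3.135, -0.188, -0.011]
wrist_force: [5.0, 1.2, 3.2]
width: 0.226
grip_force: 29.4
```

```bash
python3 -c "
from h import *
rep()"
```

```text
bore in tool [-8.700e+00 -1.000e-01  2.215e+02] low edge [-10.3   0.  232.3] F tool [ 5.1 -0.6 -3.1] T tool [-0.13  1.09 -0.02] t 10.95
```

Call:
{"name": "drive_tool", "arguments": {"increments": [{"delta_pos": [-1.2, 0, 0.3], "turn": 0, "jaw": -1}, {"delta_pos": [-1.2, 0, 0.3], "turn": 0, "jaw": -1}, {"delta_pos": [-0.8, 0, 0.4], "turn": 0, "jaw": -1}, {"delta_pos": [0, 0, 0], "turn": 0, "jaw": -1}]}}

```text
time: 11.28
tool_pos: [0.5919, 0.1241, 0.2825]
tcp_rot: [-3.135, -0.188, -0.011]
wrist_force: [4.6, 0.2, 1.2]
width: 0.23
grip_force: 29.5
```

```bash
python3 -c "
from h import *
rep()"
```

```text
bore in tool [-5.500e+00 -1.000e-01  2.205e+02] low edge [-10.3   0.  232.3] F tool [ 4.6  0.4 -1.2] T tool [-0.17  1.16 -0.02] t 11.2833
```

Call:
{"name": "drive_tool", "arguments": {"increments": [{"delta_pos": [-0.5, 0, 0.7], "turn": 0, "jaw": -1}, {"delta_pos": [-0.5, 0, 0.7], "turn": 0, "jaw": -1}, {"delta_pos": [-0.5, 0, 0.8], "turn": 0, "jaw": -1}, {"delta_pos": [0, 0, 0], "turn": 0, "jaw": -1}]}}

```text
time: 11.62
tool_pos: [0.5904, 0.1239, 0.2802]
tcp_rot: [-3.135, -0.188, -0.011]
wrist_force: [5.4, -1.1, 1.9]
width: 0.229
grip_force: 29.5
```

```bash
python3 -c "
from h import *
rep()"
```

```text
bore in tool [-4.000e+00 -1.000e-01  2.182e+02] low edge [-10.3   0.  232.3] F tool [ 5.3  1.7 -1.9] T tool [-0.15  1.15 -0.  ] t 11.6167
```

Call:
{"name": "drive_tool", "arguments": {"increments": [{"delta_pos": [-0.3, 0.3, 0.8], "turn": 0, "jaw": -1}, {"delta_pos": [-0.3, 0, 0.8], "turn": 0, "jaw": -1}, {"delta_pos": [-0.3, 0, 0.8], "turn": 0, "jaw": -1}, {"delta_pos": [-0.3, 0, 0.8], "turn": 0, "jaw": -1}, {"delta_pos": [0, 0, 0], "turn": 0, "jaw": -1}]}}

```text
time: 12.03
tool_pos: [0.5893, 0.1236, 0.277]
tcp_rot: [-3.135, -0.188, -0.011]
wrist_force: [4.8, 0.0, 0.9]
width: 0.228
grip_force: 29.5
```

```bash
python3 -c "
from h import *
rep()"
```

```text
bore in tool [-2.800e+00 -2.000e-01  2.149e+02] low edge [-10.3   0.  232.3] F tool [ 4.7  0.6 -0.9] T tool [-0.    1.18  0.03] t 12.0333
```

Call:
{"name": "drive_tool", "arguments": {"increments": [{"delta_pos": [-0.2, 0, 1], "turn": 0, "jaw": -1}, {"delta_pos": [-0.2, 0, 1], "turn": 0, "jaw": -1}, {"delta_pos": [0, 0, 1], "turn": 0, "jaw": -1}, {"delta_pos": [0, 0, 1], "turn": 0, "jaw": -1}, {"delta_pos": [0, 0, 0], "turn": 0, "jaw": -1}]}}

```text
time: 12.45
tool_pos: [0.589, 0.1235, 0.273]
tcp_rot: [-3.135, -0.188, -0.011]
wrist_force: [6.2, 0.7, 1.3]
width: 0.23
grip_force: 29.5
```

```bash
python3 -c "
from h import *
rep()"
```

```text
bore in tool [-2.50e+00 -2.00e-01  2.11e+02] low edge [-10.3   0.  232.3] F tool [ 6.3  0.  -1.2] T tool [-0.02  1.17  0.  ] t 12.45
```

Call:
{"name": "drive_tool", "arguments": {"increments": [{"delta_pos": [0.5, 0, 0], "turn": 0, "jaw": -1}, {"delta_pos": [0, 0, 1], "turn": 0, "jaw": -1}, {"delta_pos": [0, 0, 1], "turn": 0, "jaw": -1}, {"delta_pos": [0, 0, 1], "turn": 0, "jaw": -1}, {"delta_pos": [0, 0, 1], "turn": 0, "jaw": -1}, {"delta_pos": [0, 0, 0], "turn": 0, "jaw": -1}]}}

```text
time: 12.95
tool_pos: [0.5889, 0.1236, 0.2683]
tcp_rot: [-3.135, -0.188, -0.008]
wrist_force: [5.8, -1.1, 2.6]
width: 0.228
grip_force: 29.6
```

```bash
python3 -c "
from h import *
rep()"
```

```text
bore in tool [-2.000e+00 -2.000e-01  2.063e+02] low edge [-10.3   0.  232.3] F tool [ 5.6  1.8 -2.6] T tool [-0.01  1.16 -0.03] t 12.95
```

Call:
{"name": "drive_tool", "arguments": {"increments": [{"delta_pos": [0.5, 0.2, 0], "turn": 0, "jaw": -1}, {"delta_pos": [0, 0, 1], "turn": 0, "jaw": -1}, {"delta_pos": [0, 0, 1], "turn": 0, "jaw": -1}, {"delta_pos": [0, 0, 1], "turn": 0, "jaw": -1}, {"delta_pos": [0, 0, 1], "turn": 0, "jaw": -1}, {"delta_pos": [0, 0, 1], "turn": 0, "jaw": -1}, {"delta_pos": [0, 0, 0], "turn": 0, "jaw": -1}]}}

```text
time: 13.53
tool_pos: [0.589, 0.1234, 0.2628]
tcp_rot: [-3.135, -0.188, -0.006]
wrist_force: [6.3, 1.1, 0.7]
width: 0.231
grip_force: 29.5
```

```bash
python3 -c "
from h import *
rep()"
```

```text
bore in tool [ -1.8  -0.3 200.8] low edge [-10.3   0.  232.3] F tool [ 6.4 -0.3 -0.7] T tool [ 0.11  1.24 -0.02] t 13.5333
```

Call:
{"name": "drive_tool", "arguments": {"increments": [{"delta_pos": [1, 0, 0], "turn": 0, "jaw": -1}, {"delta_pos": [0, 0, 1], "turn": 0, "jaw": -1}, {"delta_pos": [0, 0, 1], "turn": 0, "jaw": -1}, {"delta_pos": [0, 0, 1], "turn": 0, "jaw": -1}, {"delta_pos": [0, 0, 0], "turn": 0, "jaw": -1}]}}

```text
time: 13.95
tool_pos: [0.5895, 0.1235, 0.2592]
tcp_rot: [-3.136, -0.188, -0.003]
wrist_force: [5.1, 1.7, 1.0]
width: 0.231
grip_force: 29.4
```

```bash
python3 -c "
from h import *
rep()"
```

```text
bore in tool [ -1.9  -0.3 197.2] low edge [-10.3   0.  232.3] F tool [ 5.3 -1.  -0.9] T tool [ 0.27  1.17 -0.02] t 13.95
```

Call:
{"name": "drive_tool", "arguments": {"increments": [{"delta_pos": [0.8, 0, 0], "turn": 0, "jaw": -1}, {"delta_pos": [0, 0, 1], "turn": 0, "jaw": -1}, {"delta_pos": [0, 0, 1], "turn": 0, "jaw": -1}, {"delta_pos": [0, 0, 1], "turn": 0, "jaw": -1}, {"delta_pos": [0, 0, 0], "turn": 0, "jaw": -1}]}}

```text
time: 14.37
tool_pos: [0.5899, 0.1235, 0.2558]
tcp_rot: [-3.136, -0.188, -0.0]
wrist_force: [4.8, 2.7, -0.4]
width: 0.233
grip_force: 29.3
```

```bash
python3 -c "
from h import *
rep()"
```

```text
bore in tool [ -1.9  -0.4 193.8] low edge [-10.3   0.  232.3] F tool [ 5.1 -2.1  0.4] T tool [ 0.28  1.06 -0.04] t 14.3667
```

Call:
{"name": "drive_tool", "arguments": {"increments": [{"delta_pos": [0.8, -0.2, 0], "turn": 0, "jaw": -1}, {"delta_pos": [0, 0, 1], "turn": 0, "jaw": -1}, {"delta_pos": [0, 0, 1], "turn": 0, "jaw": -1}, {"delta_pos": [0, 0, 1], "turn": 0, "jaw": -1}, {"delta_pos": [0, 0, 0], "turn": 0, "jaw": -1}]}}

```text
time: 14.78
tool_pos: [0.5902, 0.1236, 0.2524]
tcp_rot: [3.136, 0.188, -0.002]
wrist_force: [3.7, 1.2, -0.6]
width: 0.228
grip_force: 29.3
```

```bash
python3 -c "
from h import *
rep()"
```

```text
bore in tool [ -2.1  -0.4 190.4] low edge [-10.3   0.  232.3] F tool [ 3.8 -0.7  0.6] T tool [0.13 0.68 0.02] t 14.7833
```

Call:
{"name": "drive_tool", "arguments": {"increments": [{"delta_pos": [0.6, 0, 0.5], "turn": 0, "jaw": -1}, {"delta_pos": [0, 0, 0.7], "turn": 0, "jaw": -1}, {"delta_pos": [0, 0, 0.7], "turn": 0, "jaw": -1}, {"delta_pos": [0, 0, 0], "turn": 0, "jaw": -1}]}}

```text
time: 15.12
tool_pos: [0.5906, 0.1236, 0.2504]
tcp_rot: [3.136, 0.188, -0.003]
wrist_force: [2.0, 1.3, -1.7]
width: 0.229
grip_force: 29.2
```

Run:
```python
from h import *
import pickle
rep()
s,c=snap("wrist");pickle.dump((s,c),open("d7.pkl","wb"))
im=c["pixels"][134:334,150:350].astype(float);c2=dict(c);c2["pixels"]=(255*(im/255)**.5).astype(np.uint8);save(c2,"w7.png",k=3)
```

```text
bore in tool [ -2.3  -0.4 188.4] low edge [-10.3   0.  232.3] F tool [ 2.1 -1.1  1.7] T tool [0.13 0.39 0.02] t 15.1167
```

View pics/w7.png

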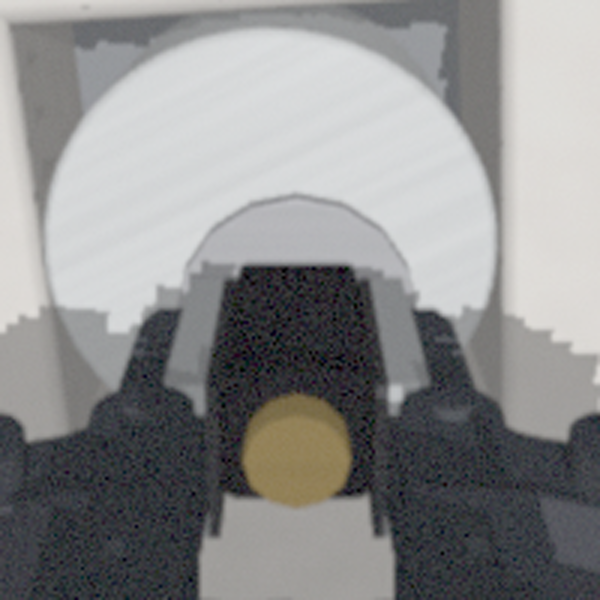

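The flange's far edge, at about (297,195) in the crop, is now close to the block and the plug is nearly upright. I'll keep lowering until I feel it seat.

Call:
{"name": "drive_tool", "arguments": {"increments": [{"delta_pos": [0.3, 0, 0.7], "turn": 0, "jaw": -1}, {"delta_pos": [0, 0, 0.7], "turn": 0, "jaw": -1}, {"delta_pos": [0, 0, 0], "turn": 0, "jaw": -1}]}}

```text
time: 15.42
tool_pos: [0.5908, 0.1237, 0.2504]
tcp_rot: [3.136, 0.188, -0.004]
wrist_force: [-4.0, -0.7, 6.4]
width: 0.229
grip_force: 30.2
```

```bash
python3 -c "
from h import *
rep()"
```

```text
bore in tool [ -2.4  -0.4 188.4] low edge [-10.3   0.  232.3] F tool [-4.1  0.3 -6.4] T tool [-0.02 -0.52 -0.  ] t 15.4167
```

Call:
{"name": "drive_tool", "arguments": {"increments": [{"delta_pos": [-0.3, 0, -0.3], "turn": 0, "jaw": -1}, {"delta_pos": [0, 0, 0], "turn": 0, "jaw": -0.4}, {"delta_pos": [0, 0, 0], "turn": 0, "jaw": 0}, {"delta_pos": [0, 0, 0], "turn": 0, "jaw": 0.4}, {"delta_pos": [0, 0, 0], "turn": 0, "jaw": 0.4}, {"delta_pos": [0, 0, 0], "turn": 0, "jaw": 0.4}, {"delta_pos": [0, 0, 0], "turn": 0, "jaw": 0.4}]}}

```text
time: 16.0
tool_pos: [0.5912, 0.1237, 0.2499]
tcp_rot: [3.136, 0.188, -0.0]
wrist_force: [-0.2, 0.3, -1.2]
width: 0.7
grip_force: 0.0
```

Call:
{"name": "drive_tool", "arguments": {"increments": [{"delta_pos": [0, 0, -5], "turn": 0, "jaw": 0.4}, {"delta_pos": [0, 0, -15], "turn": 0, "jaw": 0.4}, {"delta_pos": [0, 0, -25], "turn": 0, "jaw": 0.4}, {"delta_pos": [0, 0, -30], "turn": 0, "jaw": 0.4}, {"delta_pos": [0, 0, -25], "turn": 0, "jaw": 0.4}, {"delta_pos": [-20, 0, -10], "turn": 0, "jaw": 0.4}, {"delta_pos": [-20, 0, 0], "turn": 0, "jaw": 0.4}, {"delta_pos": [0, 0, 0], "turn": 0, "jaw": 0.4}]}}

```text
time: 16.67
tool_pos: [0.5494, 0.1188, 0.3616]
tcp_rot: [-3.136, -0.188, -0.0]
wrist_force: [-0.7, 0.5, 0.1]
width: 0.699
grip_force: 0.0
```

Run:
```python
from h import *
import pickle
s,c=snap("wrist");pickle.dump((s,c),open("d8.pkl","wb"))
for h,r in((.066,.021),(.106,.0)): print(proj(c,[.588,.1237,h],s))
im=c["pixels"][50:300,100:400].astype(float);c2=dict(c);c2["pixels"]=(255*(im/255)**.5).astype(np.uint8);save(c2,"w8.png",k=2)
```

```text
(np.float64(248.37114951410229), np.float64(133.32762616364286))
(np.float64(248.32881513057595), np.float64(140.01944563662337))
```

View pics/w8.png

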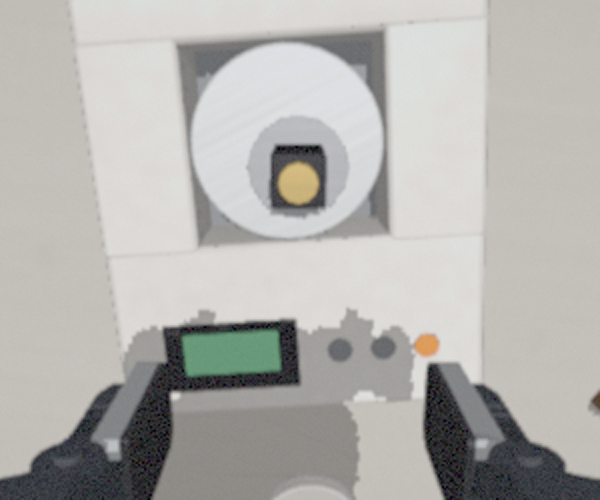

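The plug stands upright with its flange on the block. The gland is at pixel (249,142), against about (248,141) expected when home, and the gripper is clear.

```bash
python3 -c "
from h import *
print(bot.finish_job())"
```

```text
the job is handed in; nothing more can be done
None
```

The plug is upright in the heater bore with its flange on the block, released, and the job is handed in; the wrist force stayed under about 8 N throughout, and no verdict came back.

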